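Set a blank on the sawing board for the hacksaw

ROBOT

A 6-joint arm with a two-finger parallel gripper is mounted at the origin on the work surface. World frame = base frame: x ahead of the robot, y to its left, z up, the work surface at z = 0. Lengths are in m, angles in degrees, forces in N, time in s.
With the tool pointing down it reaches from about 0.4 to 0.825 m from the base axis. Payload 7 kg.
Tool frame: the origin (TCP) lies at the very end of the fingers, on their centre line; the grasp point (between the pads) lies 19 mm behind it; x points along the fingers, z is the direction in which the jaws open and shut, and the axes are right-handed (so a half turn about x gives the same grasp; the last joint's range is limited). The gripper opens to 88 mm and grips with 3 to 60 N. Pads are 19 mm wide; open, the fingers measure 130 mm over their backs; the gripper's body (78 mm by 193 mm) begins 47 mm behind the grasp point.
Start: joints at [86.007, 20.546, 0.682, 0, -70.136, -16.507], TCP at [0.236, 0.632, 0.227] pointing down, gripper open.
Joint ranges: [-176.03, 176.03], [-82.01, 121.73], [-58.28, 71.71], [-173.87, 95.51], [-174.79, -0.11], [-173.66, 173.66]. Speed limits (degrees/s): [136.94, 136.94, 172.46, 180, 180, 180].

INTERFACE

Orientations are given as [roll, pitch, yaw] about the fixed x, y, z axes, in that order (R = Rz(yaw) Ry(pitch) Rx(roll)).
In Python, from plant import sensors, cams, workorder gives the robot as it stands. The module is installed in compiled form; this text tells all that it offers.
- The arm moves only by the shell command python3 -m handwheel 'ROWS' [OPENING] [FORCE]. ROWS is JSON, one flat list of numbers, 4 for each row, row after row: the shift along the tool's x, y, z in cm, then the turn about the tool's x in degrees. A call has exactly 10 rows; each row is the pose to reach, as a shift and turn from the pose commanded when the call began, along the tool's axes at that moment; what a row does not reach only later rows make up. A row lasts 1/8 s, in which the tool goes at most 62.5 mm and 10.7 degrees, less where a joint would pass 70% of its speed; a pose out of reach is approached as far as the arm can. A call with a gripper value outside its range is refused whole. OPENING is the finger opening in cm, from 0 to 8.76, set as the call begins (- or left out, the last holds). The fingers move at their own pace and stop on an object; FORCE is the grip in N (left out, the last holds). Time passes only in rows, so rows that repeat a pose let the fingers close, or fill a call up. It gives the time, the measured TCP pose, the force and the opening at its end, in the units of the state.
- sensors.get_state(): the state, without advancing time (a new reading comes with each control period).
- cams.capture(name): name is "scene" or "top" or "wrist"; returns a dict with "image" (400x640x3 uint8, red, green, blue), "fov_y" (degrees; the focal length in pixels is half the picture's height over the tangent of half this angle, whatever the lens; pixels are square), "cx", "cy" (the principal point, pixels), "xyz" and "rotation" of the camera in the world. Camera axes: x right, y down, z forward; pixel columns grow to the right and rows downward; lengths in m; the calibration is good to about 2 mm. A picture is of the moment at which its call begins. There is no depth.
- workorder.close_job(): hands the job in, once; it reports no verdict.
The state is a dict: "time_s": time; "joints": joint angles; "qd": joint speeds; "joint_torque": joint torques, N m; "tcp_pos": TCP position; "eef_rot": TCP orientation; "contact_force": force on the tool from outside, world axes, zero at the start; "moment": the same for the moment, N m; "gripper_width": finger opening in m.
Only numpy, scipy, OpenCV 4.12 (cv2) and the standard library are available. Lean on these libraries where they do the work, as an engineer would, in place of code of your own. Each camera call takes 0.05 s, during which the arm holds its last target.

TASK

Get the drilled aluminium blank on the sawing board ready for the hacksaw: with the fingers only, push it flat against the fence, and along the fence until its scribed line is level with the sawing end of the board (the right-hand end, with the saw nicks) and the waste piece beyond the line sticks out over that end. Only push it, never pick it up, leave it lying flat, square to the fence and touching it, and do not disturb the other things on the bench.

Things in the scene. Friction and masses are not known exactly. Their poses are not given: they have to be found in the camera images.
- board: sawing board fixed on the bench: light wood, 200 mm (its x) by 320 mm (its y), top face 30 mm above the bench, wooden fence along its far side. Origin: centre of the underside, at bench height. Own +x points from the near side to the fence, own +y along the fence to the left. The sawing end is the right end, y = -160 mm, with saw nicks in its edge.
- board_end (a point): middle of the top edge of the board's sawing end (board x = 0, y = -160, z = 30 mm); axes as the board's
- fence_face (a point): foot of the fence's face, at board x = +70, y = 0, z = 30 mm; axes as the board's. The face is upright and looks to the board's -x. The fence is 22 mm thick, stands 18 mm above the top face and runs from board y = -142 to +148 mm
- blank: loose flat aluminium blank lying on the board: 95 mm (its x) by 170 mm (its y) by 5 mm thick, 0.15 to 0.31 kg, square edges, five dark holes, one dark scribed line across it. Origin: centre of its underside. Own +x towards the fence, own +y away from the sawing end, within some degrees. Slides with dry friction (at most a few N), stays where it is left.
- scribed_line (a point): middle of the scribed line on the top face of the blank, 55 mm from the blank's centre towards its right (-y) end, so 30 mm from that end; axes as the blank's
- far_edge (a point): middle of the far long edge of the blank (its x = +47.5 mm), top face; axes as the blank's
- rivet_tin: bystander: open steel tin of rivets, 72 mm across, 85 mm tall, standing on the bench beyond the left (unsawn) end of the board; origin at the centre of its underside
- file: bystander: flat hand file with a turned wooden handle, 325 mm long, up to 27 mm high, lying on the bench along the near side of the board; origin under its middle, its own +y towards the tip of the blade
- scriber: bystander: thin steel scriber, 140 mm long, 8 mm high, lying on the bench beyond the left end of the board; origin under its middle
- hacksaw: bystander: hacksaw lying flat on the bench behind the fence, about 360 mm long and 130 mm wide, 24 mm high; origin under its middle
- finished_plate: bystander: small finished aluminium plate, 60 x 110 x 3 mm with four holes and no scribed line, lying on the bench to the right; origin at the centre of its underside
- pliers: bystander: pliers, 170 mm long, 20 mm high, lying on the bench to the right; origin near the pivot
- snips: bystander: tin snips, 245 mm long, 22 mm high, lying on the bench to the left; origin at the pivot
- hammer: bystander: ball-pein hammer, 300 mm long, 30 mm high, lying on the bench to the left; origin under the handle
Things that resemble listed ones, but are neither listed nor needed, are in the scene too. What is shaped like the blank but brown or orange is not meant.

How it is judged:
By the outcome, as a careful person would: the job done as asked, in the order asked, and still so for the second after the job is handed in, with the robot touching nothing.
It also fails if it takes over 48 s, if anything falls off the work surface, if the arm or the gripper's body presses on something with over 40 N, if the wrist force passes 120 N, or if a joint passes its speed limit or range.

## Working session

There is one attempt and no reset: what is moved stays moved. The work goes in short steps, Python scripts to look and compute and a shell command to move; the robot and the scene stay as the last step left them, time stands still between calls to the robot, and variables do not carry over. Pictures are saved under pics/ and viewed, and the job is handed in when it is done.

```bash
mkdir -p pics
python3 - <<'E'
from plant import sensors,cams
import cv2
print(sensors.get_state())
for n in("scene","top","wrist"):
    c=cams.capture(n); cv2.imwrite(f"pics/{n}0.png",c["image"][:,:,::-1]); print(n,{k:v for k,v in c.items() if k!="image"})
E
```

```text
{'time_s': 0.0, 'joints': array([ 8.60063852e+01,  2.05927144e+01,  6.34101123e-01, -1.84965157e-02,
       -7.01380945e+01, -1.65046301e+01]), 'qd': array([-0.00569146, -0.13347454, -0.03141829,  0.00860738, -0.07186274,
        0.03420135]), 'joint_torque': array([-1.50132011e-03, -5.82716990e+01,  2.93045533e+01,  6.99728429e+00,
        6.91508059e-03, -1.49643656e-04]), 'tcp_pos': array([0.23625889, 0.63177277, 0.22561587]), 'eef_rot': array([   6.31326518,   89.9017409 , -104.19127872]), 'contact_force': array([ 0.04487252, -0.33612698,  0.12078049]), 'moment': array([ 0.00044187, -0.01739605, -0.04680342]), 'gripper_width': 0.08761929981339707}
scene {'fov_y': 55.673008215048256, 'cx': 321.9860291961984, 'cy': 198.24260315261023, 'xyz': array([ 1.48921071, -0.23272986,  0.90979893]), 'rotation': array([-132.32495554,    0.77948728,   72.21336597])}
top {'fov_y': 56.138527228687686, 'cx': 319.2327915663778, 'cy': 199.51508637701662, 'xyz': array([0.43191766, 0.03169273, 1.10905244]), 'rotation': array([-173.44720755,    0.65582138,  -90.21045004])}
wrist {'fov_y': 64.01293942225428, 'cx': 317.7194742699081, 'cy': 204.62284839947148, 'xyz': array([0.30669801, 0.60565634, 0.38359664]), 'rotation': array([ 1.63754883e+02, -6.69372955e-02, -1.10496694e+02])}
```

View pics/top0.png

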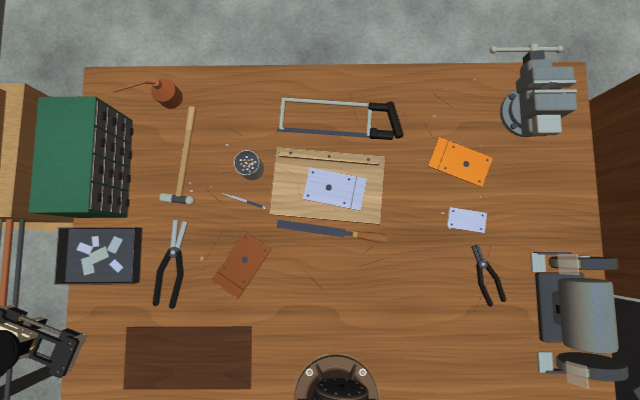

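View pics/scene0.png

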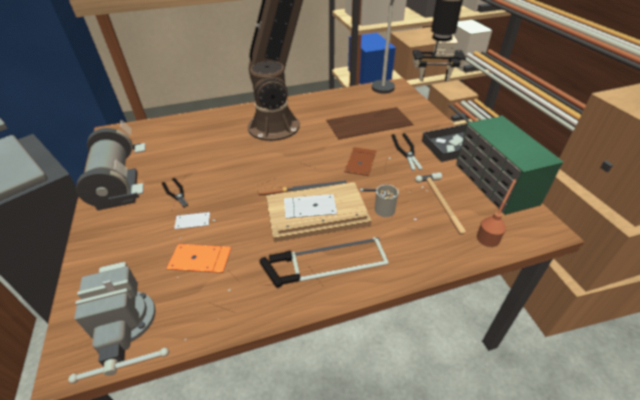

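View pics/wrist0.png

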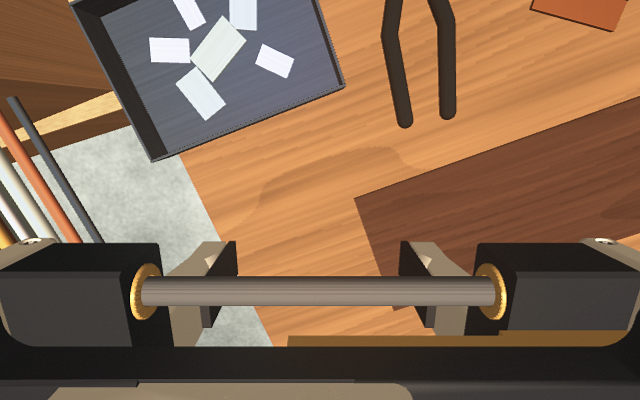

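Candidates: the pale blank on the board, top (335,188); the finished plate (467,220), with no line and off the board; the orange one (461,161) and the brown one (241,265), both excluded by colour. I choose (335,188) and check it in a close crop.

```bash
cat > h.py <<'E'
import numpy as np,cv2
from scipy.spatial.transform import Rotation as R
from plant import sensors,cams
def cap(n,f=None):
    c=cams.capture(n)
    if f: cv2.imwrite(f"pics/{f}.png",c["image"][:,:,::-1])
    return c
def rot(e): return R.from_euler("xyz",e,degrees=True).as_matrix()
def px2w(c,p,z):
    p=np.atleast_2d(p).astype(float); f=200/np.tan(np.radians(c["fov_y"]/2))
    d=np.c_[(p[:,0]-c["cx"])/f,(p[:,1]-c["cy"])/f,np.ones(len(p))]@rot(c["rotation"]).T
    o=np.array(c["xyz"]); return o+d*((z-o[2])/d[:,2])[:,None]
def w2px(c,P):
    P=np.atleast_2d(P); f=200/np.tan(np.radians(c["fov_y"]/2))
    q=(P-c["xyz"])@rot(c["rotation"]); return np.c_[q[:,0]/q[:,2]*f+c["cx"],q[:,1]/q[:,2]*f+c["cy"]]
E
python3 - <<'E'
from h import *
c=cap("top"); im=c["image"]
cr=im[135:235,260:400]; cv2.imwrite("pics/crop0.png",cv2.resize(cr,None,fx=5.5,fy=5.5,interpolation=cv2.INTER_CUBIC)[:,:,::-1])
hsv=cv2.cvtColor(im,cv2.COLOR_RGB2HSV)
m=((hsv[...,2]>150)&(im[...,2].astype(int)>=im[...,0])).astype(np.uint8)
m[:150]=0;m[230:]=0;m[:,:290]=0;m[:,380:]=0
m=cv2.morphologyEx(m,cv2.MORPH_CLOSE,np.ones((5,5)))
k=max(cv2.findContours(m,0,1)[0],key=cv2.contourArea); r=cv2.minAreaRect(k); b=cv2.boxPoints(r)
w=px2w(c,b,.035); print(r,b,w.round(4),np.linalg.norm(w-np.roll(w,1,0),axis=1))
# board corners by eye
print(px2w(c,[[276,149],[385,156],[380,224],[270,219]],.03).round(4))
E
```

```text
((334.6346130371094, 188.32693481445312), (58.63872528076172, 32.163047790527344), 11.309932708740234) [[302.73077 198.34616]
 [309.03845 166.80771]
 [366.53845 178.30771]
 [360.23077 209.84616]] [[ 0.559   0.0911  0.035 ]
 [ 0.6514  0.0729  0.035 ]
 [ 0.6165 -0.0938  0.035 ]
 [ 0.5249 -0.074   0.035 ]] [0.16864319 0.09420027 0.17025251 0.09369993]
[[ 0.7063  0.1704  0.03  ]
 [ 0.6833 -0.1495  0.03  ]
 [ 0.4843 -0.1305  0.03  ]
 [ 0.5001  0.1858  0.03  ]]
```

View pics/crop0.png

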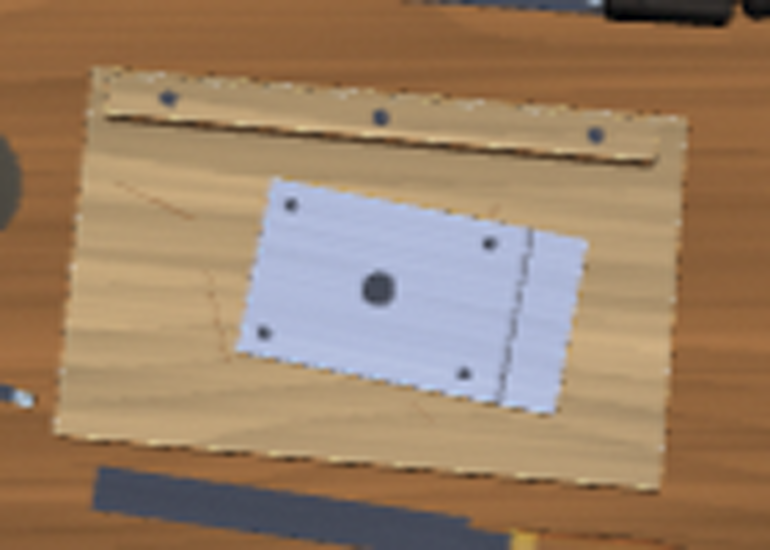

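```bash
cat >> h.py <<'E'
def go(pos,jawyaw,camdir=None):
    """shift (cm) in tool axes + turn about tool x so the tool's y points at world yaw 'camdir' """
    s=sensors.get_state(); T=rot(s["eef_rot"]); p=np.array(s["tcp_pos"])
    sh=T.T@(np.array(pos)-p)*100
    return sh
def tool():
    s=sensors.get_state(); T=rot(s["eef_rot"]); return s,T
def plan(pos,zyaw):
    """zyaw: wanted world yaw of the tool z axis (mod 180)"""
    s,T=tool(); sh=T.T@(np.array(pos)-s["tcp_pos"])*100
    cur=np.degrees(np.arctan2(T[1,2],T[0,2])); d=(zyaw-cur+90)%180-90   # world ccw
    print("shift cm",sh.round(2),"turn",(-d*np.sign(-T[2,0])).round(2),"cur zyaw",round(cur,2),"j6",round(s["joints"][5],1))
E
python3 - <<'E'
from h import *
s,T=tool(); print(T.round(4)); c=cap("wrist")
C=rot(c["rotation"]); print("cam in tool",(T.T@(c["xyz"]-s["tcp_pos"])).round(4)); print((T.T@C).round(3))
yaw=np.radians(-4.1); ex=np.array([np.cos(yaw),np.sin(yaw)]); ey=np.array([-ex[1],ex[0]])
b0=np.array([.5935,.019]); p=b0-.085*ex-.02*ey; print(p); plan([*p,.15],85.9)
E
```

```text
[[-2.000e-04  9.366e-01 -3.503e-01]
 [-1.000e-03 -3.503e-01 -9.366e-01]
 [-1.000e+00  1.000e-04  1.000e-03]]
cam in tool [-1.579e-01  7.520e-02  1.000e-04]
[[ 0.   -0.28  0.96]
 [ 0.   -0.96 -0.28]
 [ 1.    0.   -0.  ]]
[0.50728758 0.00512847]
shift cm [ 7.65 47.34 49.22] turn -16.41 cur zyaw -110.51 j6 -16.5
```

```bash
python3 -m handwheel '[0,4.3,4.5,-2, 0,8.6,9,-4, 0,12.9,13.5,-6, 0,17.2,18,-8, 0,21.5,22.5,-10, 0,25.8,27,-12, 0,30.1,31.5,-14, 0,34.4,36,-16.4, 1,38.7,40.5,-16.4, 3,43,45,-16.4]'
python3 - <<'E'
from h import *
plan([.507,.005,.14],85.9)
E
```

```text
time_s: 1.5
tcp_pos: [0.4814, 0.0615, 0.1984]
eef_rot: [119.2, 89.8, 25.1]
contact_force: [0.9, 0.1, 0.4]
gripper_width: 0.0877
shift cm [5.84 2.94 5.46] turn 0.03 cur zyaw -94.07 j6 55.3
```

```bash
python3 -m handwheel '[2,1.2,2.4,0, 4,2.5,4.5,0, 5,2.9,5.4,0, 5,2.9,5.4,0, 5,2.9,5.4,0, 5,2.9,5.4,0, 5,2.9,5.4,0, 5,2.9,5.4,0, 5,2.9,5.4,0, 5,2.9,5.4,0]'
python3 - <<'E'
from h import *
plan([.507,.005,.14],85.9); cap("wrist","w1")
E
```

```text
time_s: 2.75
tcp_pos: [0.5054, 0.0072, 0.1476]
eef_rot: [-65.1, 90.0, -159.2]
contact_force: [-0.1, 0.0, -0.0]
gripper_width: 0.0875
shift cm [0.76 0.18 0.21] turn -0.0 cur zyaw -94.1 j6 62.8
```

View pics/w1.png

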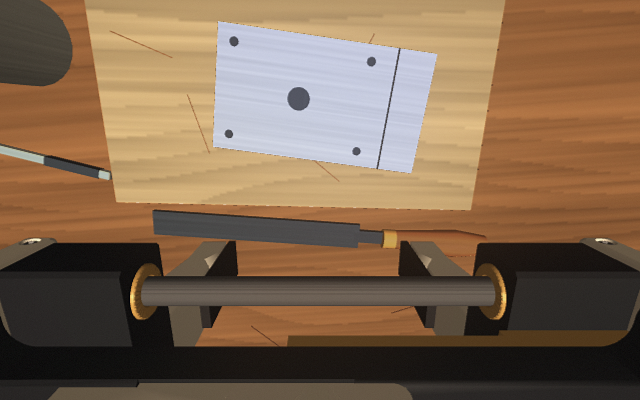

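Wrist view: the blank's corners are at about (219,21), (437,54), (411,172) and (213,147), with the scribed line at (400,48)-(377,168). The board's near corners are at (117,202) and (471,210). I'll measure all of them by rays.

```bash
cat >> h.py <<'E'
def blankmask(im):
    h=cv2.cvtColor(im,cv2.COLOR_RGB2HSV)
    return ((h[...,2]>150)&(im[...,2].astype(int)>=im[...,0])).astype(np.uint8)
def near(m,seed):
    n,l,st,ce=cv2.connectedComponentsWithStats(m); 
    i=max(range(1,n),key=lambda i:st[i,4]); return (l==i).astype(np.uint8)
def blank(c,z=.035,clip=None):
    m=blankmask(c["image"])
    if clip: 
        k=np.zeros_like(m); a,b,d,e=clip; k[b:e,a:d]=1; m&=k
    m=cv2.morphologyEx(m,cv2.MORPH_CLOSE,np.ones((7,7)))
    k=max(cv2.findContours(m,0,1)[0],key=cv2.contourArea)[:,0]
    w=px2w(c,k,z)[:,:2]; r=cv2.minAreaRect((w*1000).astype(np.float32)); return r,cv2.boxPoints(r)/1000
def line(c,p,q,z,kind):
    """refine a straight edge between pixels p,q: max gradient along normal; returns 2 world pts"""
    g=cv2.GaussianBlur(cv2.cvtColor(c["image"],cv2.COLOR_RGB2GRAY).astype(np.float32),(0,0),1)
    p=np.array(p,float);q=np.array(q,float);t=(q-p)/np.linalg.norm(q-p);n=np.array([-t[1],t[0]]);pts=[]
    off=np.arange(-6,6.1,.25)
    for s in np.linspace(.05,.95,60):
        P=(p+s*(q-p)+off[:,None]*n).astype(np.float32)
        v=cv2.remap(g,P[None,:,0],P[None,:,1],cv2.INTER_LINEAR)[0]
        y=np.abs(np.gradient(v)) if kind=="edge" else v.max()-v
        pts.append(P[y.argmax()])
    pts=np.array(pts); vx,vy,x0,y0=cv2.fitLine(pts,cv2.DIST_HUBER,0,.01,.01).ravel()
    d=np.array([vx,vy]); o=np.array([x0,y0]); res=np.abs((pts-o)@np.array([-vy,vx]))
    e=[o+d*((a-o)@d) for a in(p,q)]
    return px2w(c,e,z)[:,:2],np.median(res)
E
python3 - <<'E'
from h import *
c=cap("wrist"); print(blank(c,clip=(150,0,490,200)))
L={}
for nm,a,b,z,k in[("right",(437,54),(411,172),.035,"edge"),("near",(213,147),(411,172),.035,"edge"),("far",(219,21),(437,54),.035,"edge"),("left",(219,21),(213,147),.035,"edge"),("line",(400,49),(377,167),.035,"line"),("bnear",(117,202),(471,210),.03,"edge"),("bend",(504,2),(471,210),.03,"edge"),("bleft",(85,2),(117,202),.03,"edge")]:
    w,r=line(c,a,b,z,k); d=w[1]-w[0]; print(nm,w.round(4).tolist(),"len",np.linalg.norm(d).round(4),"ang",np.degrees(np.arctan2(d[1],d[0])).round(2),r.round(2))
E
```

```text
(((587.75244140625, -0.620513916015625), (168.96206665039062, 94.08998107910156), 78.22582244873047), array([[ 0.5244585 , -0.07372425],
       [ 0.6165688 , -0.09292378],
       [ 0.65104634,  0.07248323],
       [ 0.5589361 ,  0.09168275]], dtype=float32))
right [[0.6163, -0.0931], [0.525, -0.0739]] len 0.0932 ang 168.13 0.23
near [[0.5587, 0.0911], [0.5245, -0.074]] len 0.1687 ang -101.72 0.16
far [[0.651, 0.0715], [0.6167, -0.0933]] len 0.1683 ang -101.76 0.16
left [[0.651, 0.0725], [0.5581, 0.0921]] len 0.0949 ang 168.06 0.25
line [[0.622, -0.0641], [0.5314, -0.0451]] len 0.0926 ang 168.18 0.19
bnear [[0.5156, 0.1866], [0.4854, -0.1297]] len 0.3177 ang -95.46 0.23
bend [[0.6494, -0.1448], [0.4855, -0.1292]] len 0.1647 ang 174.54 0.19
bleft [[0.6721, 0.1728], [0.5154, 0.1875]] len 0.1574 ang 174.63 0.25
```

```bash
cat >> h.py <<'E'
YAW=-5.45; B0=np.array([.600,.0192])
def axes(): a=np.radians(YAW); e=np.array([np.cos(a),np.sin(a)]); return e,np.array([-e[1],e[0]])
def b2w(bx,by): ex,ey=axes(); return B0+bx*ex+by*ey
def w2b(p): ex,ey=axes(); q=np.atleast_2d(p)[:,:2]-B0; return np.c_[q@ex,q@ey]
E
python3 - <<'E'
from h import *
c=cap("top")
w,r=line(c,(279.1,157.2),(379.1,165.2),.03,"edge"); print("fence foot?",w2b(w).round(4))
w,r=line(c,(385,157),(380.3,223),.03,"edge"); print("end",w2b(w).round(4))
w,r=line(c,(271,214.5),(379,224),.03,"edge"); print("near",w2b(w).round(4))
plan([*b2w(-.084,-.02),.06],84.55); plan([*b2w(-.084,-.02),.0325],84.55)
E
```

```text
fence foot? [[ 0.0743  0.1491]
 [ 0.0761 -0.1449]]
end [[ 0.0957 -0.1631]
 [-0.0968 -0.1456]]
near [[-0.0914  0.1542]
 [-0.1156 -0.1558]]
shift cm [ 8.76  0.91 -0.08] turn 1.34 cur zyaw -94.11 j6 62.8
shift cm [11.51  0.91 -0.08] turn 1.34 cur zyaw -94.11 j6 62.8
```

```bash
python3 -m handwheel '[3,0.9,-0.1,1.3, 6,0.9,-0.1,1.3, 8.5,0.9,-0.1,1.3, 9.5,0.9,-0.1,1.3, 10.2,0.9,-0.1,1.3, 10.8,0.9,-0.1,1.3, 11.2,0.9,-0.1,1.3, 11.4,0.9,-0.1,1.3, 11.4,0.9,-0.1,1.3, 11.4,0.9,-0.1,1.3]'
python3 - <<'E'
from h import *
s,T=tool(); print(w2b(s["tcp_pos"]),s["tcp_pos"][2],s["contact_force"]); cap("wrist","w2"); cap("scene","s2")
plan([*b2w(-.045,-.02),.0325],84.55)
E
```

```text
time_s: 4.15
tcp_pos: [0.5146, 0.0076, 0.0339]
eef_rot: [113.3, 90.0, 17.9]
contact_force: [-1.1, -0.2, -0.1]
gripper_width: 0.0877
[[-0.08393523 -0.01966912]] 0.03385355610064006 [-1.06003416 -0.23145775 -0.07411792]
shift cm [0.13 3.9  0.03] turn 0.05 cur zyaw -95.4 j6 61.9
```

View pics/w2.png

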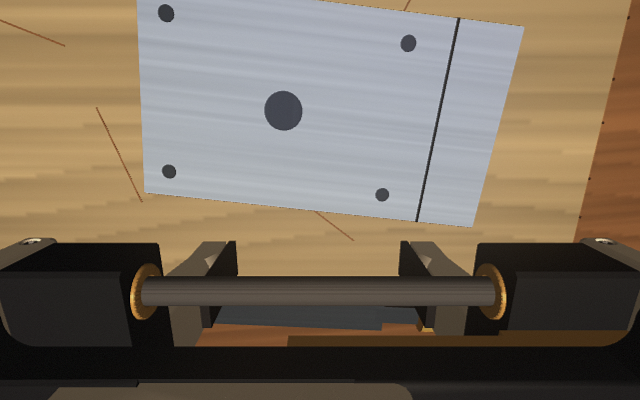

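```bash
python3 -m handwheel '[0.12,0.4,0,0, 0.12,0.9,0,0, 0.12,1.4,0,0, 0.12,1.9,0,0, 0.12,2.4,0,0, 0.12,2.9,0,0, 0.12,3.4,0,0, 0.12,3.8,0,0, 0.12,4.2,0,0, 0.12,4.5,0,0]'
python3 - <<'E'
from h import *
s,T=tool(); print(w2b(s["tcp_pos"]),s["tcp_pos"][2],s["contact_force"]); cap("wrist","w3"); cap("top","t3")
E
```

```text
time_s: 5.5
tcp_pos: [0.5595, 0.0033, 0.0324]
eef_rot: [127.3, 90.0, 31.9]
contact_force: [-2.3, 0.9, 0.1]
gripper_width: 0.0876
[[-0.03883302 -0.01965519]] 0.03240052457599135 [-2.33668027  0.92730783  0.1120345 ]
```

View pics/w3.png

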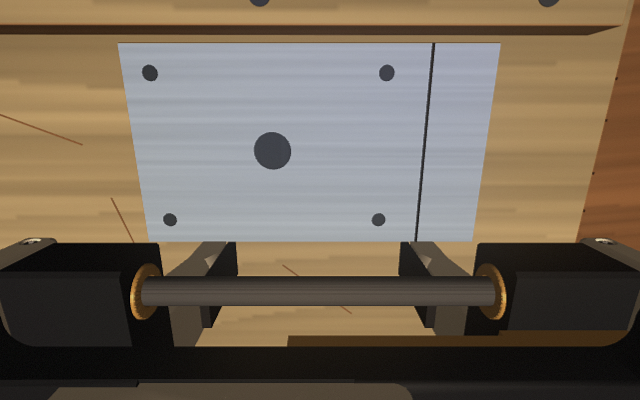

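Blank squared to the fingers: far edge at row 43, fence foot at row ~36, so there is still a gap of a few mm.

```bash
python3 -m handwheel '[0,0.1,0,0, 0,0.2,0,0, 0,0.3,0,0, 0,0.35,0,0, 0,0.4,0,0, 0,0.4,0,0, 0,0.45,0,0, 0,0.45,0,0, 0,0.5,0,0, 0,0.5,0,0]'
python3 - <<'E'
from h import *
s,T=tool(); print(w2b(s["tcp_pos"]),s["tcp_pos"][2],s["contact_force"]); c=cap("wrist")
cv2.imwrite("pics/w4.png",cv2.resize(c["image"][0:110],(800,138))[:,:,::-1])
E
```

```text
time_s: 6.85
tcp_pos: [0.5633, 0.0028, 0.0322]
eef_rot: [-81.2, 89.9, -176.6]
contact_force: [-6.6, 2.4, 3.8]
gripper_width: 0.088
[[-0.03497372 -0.01979273]] 0.032245115430973234 [-6.64194692  2.37020576  3.84612768]
```

View pics/w4.png

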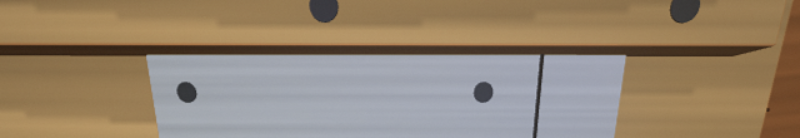

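```bash
python3 - <<'E'
from h import *
c=cap("wrist")
r,b=blank(c,clip=(100,36,520,235)); print(r,w2b(b).round(4))
for nm,a,d,z in[("bend",(631,20),(577,238),.03),("foot",(10,36),(560,36),.03)]:
    w,e=line(c,a,d,z,"edge"); q=w[1]-w[0];print(nm,w2b(w).round(4).tolist(),np.degrees(np.arctan2(q[1],q[0])))
E
python3 -m handwheel '[0,0.1,0,0, 0,0.1,0,0, 0,0.1,0,0, 0,0.1,0,0, 0,-0.4,0,0, 0,-1.2,0,0, -1.5,-1.5,0,0, -4,-1.5,0,0, -8,-1.5,0,0, -8,-1.5,0,0]' 3
python3 - <<'E'
from h import *
plan([*b2w(.0225,.085),.12],-5.45)
E
```

```text
((622.280029296875, 1.4947357177734375), (168.6919708251953, 89.5300064086914), 84.59781646728516) [[-0.0208 -0.0999]
 [ 0.0687 -0.0998]
 [ 0.0686  0.0689]
 [-0.021   0.0688]]
bend [[0.0795, -0.1585], [-0.0249, -0.1583]] 174.40021588340187
foot [[0.0729, 0.1192], [0.0732, -0.1289]] -95.3799269605351
time_s: 8.2
tcp_pos: [0.5519, 0.0049, 0.1169]
eef_rot: [108.9, 89.6, 13.5]
contact_force: [0.4, 0.1, -0.1]
gripper_width: 0.0298
shift cm [ -0.24   6.92 -10.37] turn -89.9 cur zyaw -95.35 j6 63.7
```

```bash
python3 -m handwheel '[0,1,-1.2,9, 0,2,-2.4,18, 0,3,-3.6,27, 0,4,-4.8,36, 0,5,-6,45, 0,6,-7.2,54, 0,6.5,-8.4,63, 0,6.9,-9.6,72, 0,6.9,-10.9,81, 0,6.9,-10.9,90]'
python3 - <<'E'
from h import *
plan([*b2w(.0225,.09),.0325],-5.45)
E
```

```text
time_s: 9.45
tcp_pos: [0.6283, 0.1071, 0.1125]
eef_rot: [-154.2, 90.0, 20.2]
contact_force: [0.4, -0.7, 0.1]
gripper_width: 0.0304
shift cm [ 8.    0.02 -0.26] turn -0.2 cur zyaw 174.35 j6 -32.8
```

Run:
```python
from h import *
plan([*b2w(.0225,.09),.0325],-5.45);c=cap("wrist","w5");
```

```text
shift cm [ 8.    0.02 -0.26] turn -0.2 cur zyaw 174.35 j6 -32.8
```

View pics/w5.png

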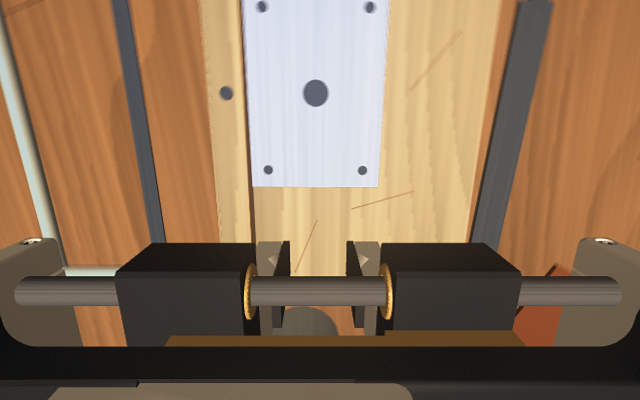

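Blank end at row 187, columns 253-379. The fence is on the left and the fingers are centred on the end. Descending.

```bash
python3 -m handwheel '[2.5,0,-0.2,0, 5,0,-0.2,0, 6.2,0,-0.2,0, 7,0,-0.2,0, 7.5,0,-0.2,0, 7.8,0,-0.2,0, 8,0,-0.2,0, 8,0,-0.2,0, 8,0,-0.2,0, 8,0,-0.2,0]'
python3 - <<'E'
from h import *
s,T=tool(); print(w2b(s["tcp_pos"]),s["tcp_pos"][2],s["contact_force"]); c=cap("wrist","w6")
plan([*b2w(.0225,.0),.0325],-5.45)
E
```

```text
time_s: 10.75
tcp_pos: [0.6303, 0.1061, 0.0326]
eef_rot: [-147.0, 90.0, 27.6]
contact_force: [0.3, 0.7, -0.8]
gripper_width: 0.03
[[0.02187111 0.08940606]] 0.03258666562457964 [ 0.26022991  0.6529343  -0.76949191]
shift cm [ 0.    8.94 -0.05] turn 0.05 cur zyaw 174.6 j6 -32.4
```

View pics/w6.png

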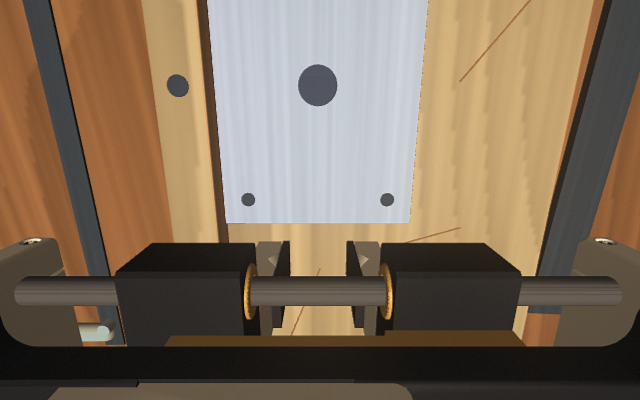

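```bash
python3 -m handwheel '[0,0.6,0,0, 0,1.4,0,0, 0,2.3,0,0, 0,3.3,0,0, 0,4.3,0,0, 0,5.3,0,0, 0,6.3,0,0, 0,7.3,0,0, 0,8.1,0,0, 0,8.6,0,0]'
python3 - <<'E'
from h import *
s,T=tool(); print(w2b(s["tcp_pos"]),s["tcp_pos"][2],s["contact_force"]); c=cap("wrist","w7"); cap("top","t7")
E
```

```text
time_s: 12.05
tcp_pos: [0.6221, 0.0199, 0.0324]
eef_rot: [118.6, 90.0, -66.8]
contact_force: [-1.0, 2.7, 2.2]
gripper_width: 0.0299
[[0.02191047 0.00279983]] 0.03241785445982416 [-1.03258947  2.7431299   2.21846296]
```

View pics/w7.png

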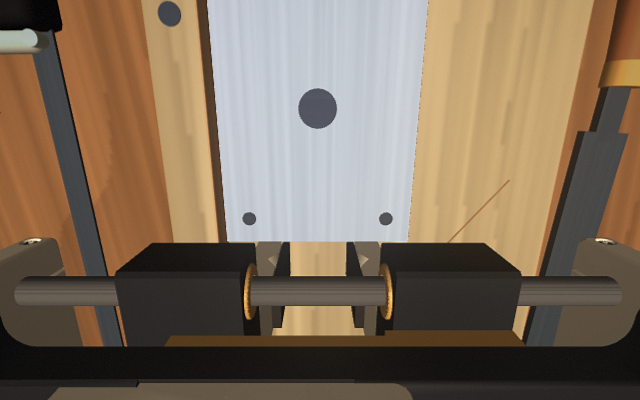

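View pics/t7.png

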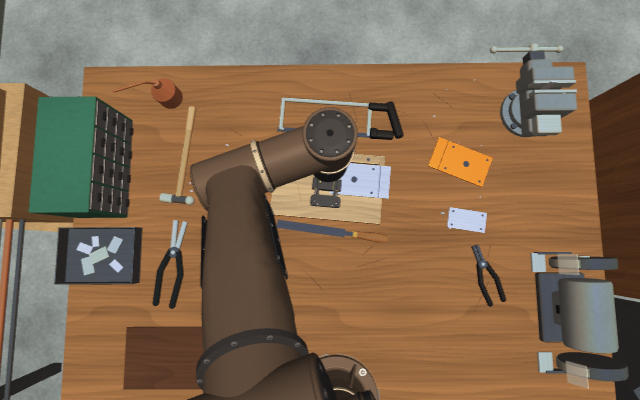

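```bash
python3 -m handwheel '[0,0.2,0,0, 0,0.4,0,0, 0,0.6,0,0, 0,0.8,0,0, 0,0.9,0,0, 0,0.9,0,0, 0,0.6,0,0, 0,0,0,0, -2,0,0,0, -6,0,0,0]'
python3 -m handwheel '[-2,3,0,0, -4,6,0,0, -4,9,0,0, -4,9,0,0, -4,9,0,0, -4,9,0,0, -4,9,0,0, -4,9,0,0, -4,9,0,0, -4,9,0,0]'
python3 - <<'E'
from h import *
s,T=tool(); print(w2b(s["tcp_pos"]),s["tcp_pos"][2],s["contact_force"]); c=cap("wrist","w8")
E
```

```text
time_s: 13.4
tcp_pos: [0.6208, 0.0205, 0.0913]
eef_rot: [22.4, 89.8, -163.0]
contact_force: [1.1, -0.3, -0.5]
gripper_width: 0.0299
time_s: 14.65
tcp_pos: [0.6137, -0.0691, 0.1324]
eef_rot: [147.4, 90.0, -38.0]
contact_force: [-0.3, -0.7, -0.1]
gripper_width: 0.0302
[[ 0.0219773 -0.0866026]] 0.13240756519509939 [-0.26773479 -0.69726256 -0.12998191]
```

View pics/w8.png

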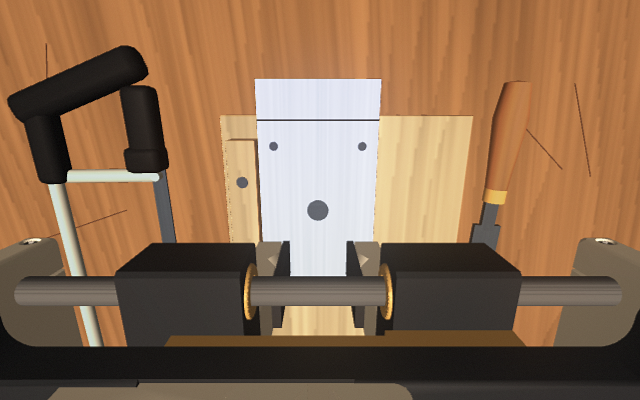

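Line at row 120, board end at row 115 on both sides of the blank. Measuring the remainder.

```bash
cat > m.py <<'E'
from h import *
import sys
def meas(c,L):
    o={}
    for nm,a,b,z,k in L:
        w,e=line(c,a,b,z,k); q=w[1]-w[0]; o[nm]=w; print(nm,w2b(w).round(4).tolist(),"ang",np.degrees(np.arctan2(q[1],q[0])).round(2),"res",e.round(2))
    return o
E
python3 - <<'E'
from m import *
c=cap("wrist"); plan([*b2w(.0225,.02),.0325],-5.45)
meas(c,[("endR",(384,115.5),(472,115.5),.03,"edge"),("endL",(222,115.5),(254,115.5),.03,"edge"),("line",(259,120.5),(380,120.5),.035,"line"),("far",(256,110),(262,230),.035,"edge"),("fargap",(256,85),(257,112),.035,"edge"),("near",(381,85),(376,235),.035,"edge"),("tip",(257,79),(380,79),.035,"edge")])
cv2.imwrite("pics/z8.png",cv2.resize(c["image"][70:240,200:400],None,fx=3.5,fy=3.5,interpolation=2)[:,:,::-1])
E
```

```text
shift cm [  9.99 -10.66  -0.06] turn 0.05 cur zyaw 174.6 j6 -17.1
endR [[-0.0303, -0.1592], [-0.0993, -0.1592]] ang 174.48 res 0.13
endL [[0.0966, -0.1591], [0.0715, -0.159]] ang 174.3 res 0.09
line [[0.0669, -0.1557], [-0.0265, -0.1558]] ang 174.61 res 0.0
far [[0.069, -0.1631], [0.0691, -0.0651]] ang 84.46 res 0.25
fargap [[0.0692, -0.1809], [0.069, -0.1615]] ang 85.13 res 0.19
near [[-0.0253, -0.1811], [-0.0252, -0.0609]] ang 84.49 res 0.25
tip [[0.0669, -0.1858], [-0.0248, -0.1858]] ang 174.57 res 0.04
```

View pics/z8.png

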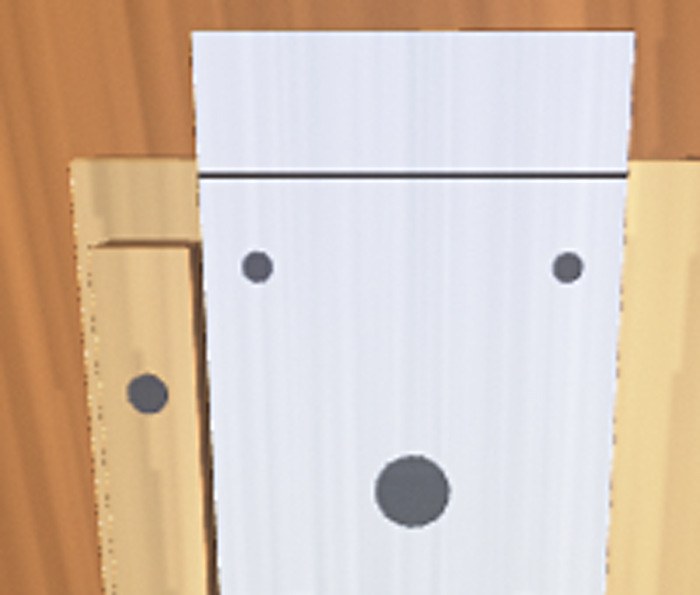

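```bash
python3 -m handwheel '[0,-4,0,0, 0,-8,0,0, 2,-9.4,0,0, 5,-9.4,0,0, 7,-9.4,0,0, 8.5,-9.4,0,0, 9.3,-9.4,0,0, 9.8,-9.4,0,0, 9.9,-9.4,0,0, 9.9,-9.4,0,0]'
python3 - <<'E'
from h import *
s,T=tool(); print(w2b(s["tcp_pos"]),s["contact_force"]); plan([*b2w(.022,-.0096),.0325],-5.45)
E
```

```text
time_s: 16.0
tcp_pos: [0.6228, 0.0245, 0.0339]
eef_rot: [-159.9, 90.0, 14.7]
contact_force: [-0.5, -0.1, 1.1]
gripper_width: 0.0298
[[0.02221291 0.00743779]] [-0.5428582  -0.08554297  1.14804331]
shift cm [0.14 1.7  0.02] turn 0.05 cur zyaw 174.6 j6 -25.6
```

```bash
python3 -m handwheel '[0.13,0.3,0,0, 0.13,0.6,0,0, 0.13,0.9,0,0, 0.13,1.1,0,0, 0.13,1.3,0,0, 0.13,1.4,0,0, 0.13,1.5,0,0, 0.13,1.6,0,0, 0.13,1.65,0,0, 0.13,1.65,0,0]'
python3 - <<'E'
from h import *
s,T=tool(); print(w2b(s["tcp_pos"]),s["contact_force"]); plan([*b2w(.022,-.0096),.0325],-5.45)
E
```

```text
time_s: 17.25
tcp_pos: [0.621, 0.008, 0.0321]
eef_rot: [-173.8, 90.0, 0.8]
contact_force: [0.1, 1.0, 0.5]
gripper_width: 0.0299
[[ 0.02194818 -0.00915565]] [0.08577334 1.01686366 0.52565254]
shift cm [-0.04  0.04 -0.01] turn 0.05 cur zyaw 174.6 j6 -24.1
```

Another 0.4 mm, then back off, lift and look.

```bash
python3 -m handwheel '[0,0.02,0,0, 0,0.04,0,0, 0,0.05,0,0, 0,0.05,0,0, 0,0.05,0,0, 0,-0.3,0,0, 0,-0.8,0,0, -2,-0.8,0,0, -5,-0.8,0,0, -10,-0.8,0,0]'
python3 -m handwheel '[0,3,0,0, 0,6,0,0, 0,9,0,0, 0,9.2,0,0, 0,9.2,0,0, 0,9.2,0,0, 0,9.2,0,0, 0,9.2,0,0, 0,9.2,0,0, 0,9.2,0,0]'
python3 - <<'E'
from m import *
s,T=tool(); print(w2b(s["tcp_pos"]),s["tcp_pos"][2])
c=cap("wrist","w9")
E
```

```text
time_s: 18.5
tcp_pos: [0.6204, 0.0159, 0.1314]
eef_rot: [21.2, 89.8, -164.2]
contact_force: [1.2, 0.3, 0.8]
gripper_width: 0.0298
time_s: 19.75
tcp_pos: [0.613, -0.0755, 0.1321]
eef_rot: [30.4, 90.0, -155.0]
contact_force: [0.2, 0.4, 0.4]
gripper_width: 0.0301
[[ 0.02197063 -0.09307162]] 0.13209480740064206
```

View pics/w9.png

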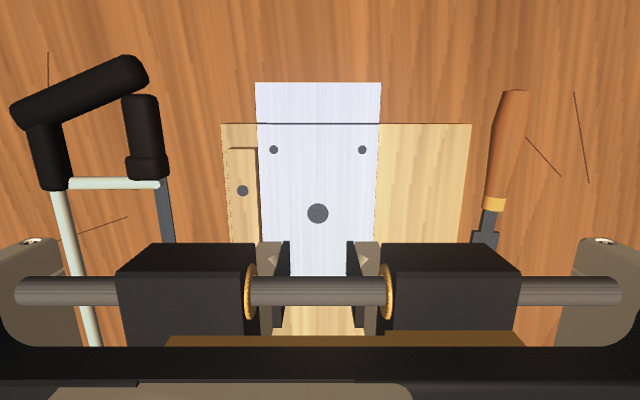

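Run:
```python
from m import *
c=cap("wrist")
meas(c,[("endR",(384,124),(470,124),.03,"edge"),("endL",(222,124),(254,124),.03,"edge"),("line",(259,123.5),(380,123.5),.035,"line"),("far",(258,128),(262,238),.035,"edge"),("near",(381,85),(376,235),.035,"edge"),("tip",(257,82),(380,82),.035,"edge")])
cv2.imwrite("pics/z9.png",cv2.resize(c["image"][75:245,200:400],None,fx=3.5,fy=3.5,interpolation=2)[:,:,::-1])
```

```text
endR [[-0.0306, -0.1596], [-0.0984, -0.1597]] ang 174.63 res 0.09
endL [[0.097, -0.1593], [0.0718, -0.1594]] ang 174.65 res 0.25
line [[0.067, -0.1599], [-0.0265, -0.16]] ang 174.61 res 0.0
far [[0.0691, -0.1561], [0.0693, -0.0644]] ang 84.42 res 0.27
near [[-0.0253, -0.1876], [-0.0252, -0.0675]] ang 84.49 res 0.26
tip [[0.0669, -0.1901], [-0.0249, -0.1899]] ang 174.43 res 0.2
```

View pics/z9.png

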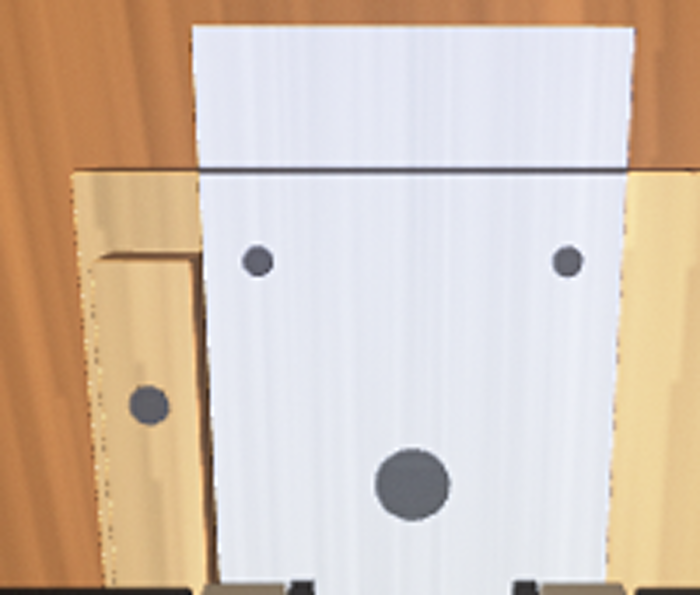

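Run:
```python
from m import *
c=cap("wrist")
meas(c,[("fence top",(255,152),(257.5,215),.048,"edge"),("fence outer",(228,152),(231,215),.048,"edge")])
w=[[*b2w(.0695,y),z] for z in(.03,.035,.048) for y in(-.13,-.08)]; print(w2px(c,w).round(1))
cv2.imwrite("pics/z10.png",cv2.resize(c["image"][140:240,220:290],None,fx=8,fy=6,interpolation=0)[:,:,::-1])
```

```text
fence top [[0.0667, -0.1394], [0.0668, -0.0896]] ang 84.46 res 0.2
fence outer [[0.0935, -0.1389], [0.0935, -0.0892]] ang 84.49 res 0.23
[[258.8 160.7]
 [261.8 218.9]
 [257.7 161.7]
 [260.8 220.9]
 [254.6 164.3]
 [258.  226.2]]
```

View pics/z10.png

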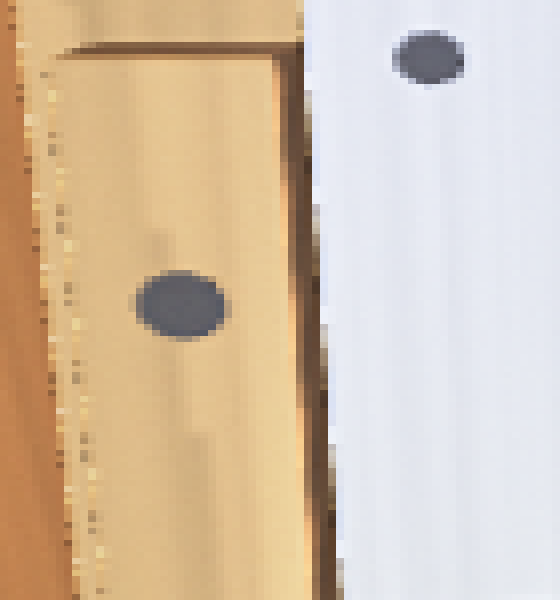

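Line and end agree to 0.5 mm or better, but a hairline at the fence can't be ruled out (stray light pixels along columns ~259-262). I'll press once more squarely onto the fence from the near edge.

```bash
python3 -m handwheel '[0,0.2,0.9,-9, 0,0.3,1.8,-18, 0,0.4,2.7,-27, 0,0.6,3.6,-36, 0,0.8,4.5,-45, 0,1,5.4,-54, 0,1.2,6.3,-63, 0,1.2,7.2,-72, 0,1.2,8,-81, 0,1.2,8,-90]' 5
python3 - <<'E'
from h import *
plan([*b2w(-.056,-.105),.0325],84.5); s,T=tool(); print(w2b(s["tcp_pos"]))
E
```

```text
time_s: 21.15
tcp_pos: [0.5317, -0.0801, 0.1323]
eef_rot: [139.9, 90.0, 44.8]
contact_force: [-0.2, 0.1, 0.5]
gripper_width: 0.0503
shift cm [ 9.98  0.25 -0.03] turn 0.39 cur zyaw -95.11 j6 72.6
[[-0.05852624 -0.10528826]]
```

```bash
python3 -m handwheel '[3,0,0,0.4, 6,0,0,0.4, 7.5,0,0,0.4, 8.5,0,0,0.4, 9.2,0,0,0.4, 9.6,0,0,0.4, 9.9,0,0,0.4, 9.9,0,0,0.4, 9.9,0,0,0.4, 9.9,0,0,0.4]'
python3 - <<'E'
from h import *
plan([*b2w(-.0345,-.105),.0325],84.5); s,T=tool(); print(w2b(s["tcp_pos"]),s["contact_force"]); cap("wrist","w11")
E
```

```text
time_s: 22.4
tcp_pos: [0.5324, -0.08, 0.0334]
eef_rot: [105.1, 90.0, 9.3]
contact_force: [-0.6, 0.7, -1.0]
gripper_width: 0.0501
shift cm [ 0.09  2.34 -0.03] turn -0.3 cur zyaw -95.8 j6 71.9
[[-0.05787185 -0.10516381]] [-0.55573383  0.6884599  -1.00721816]
```

View pics/w11.png

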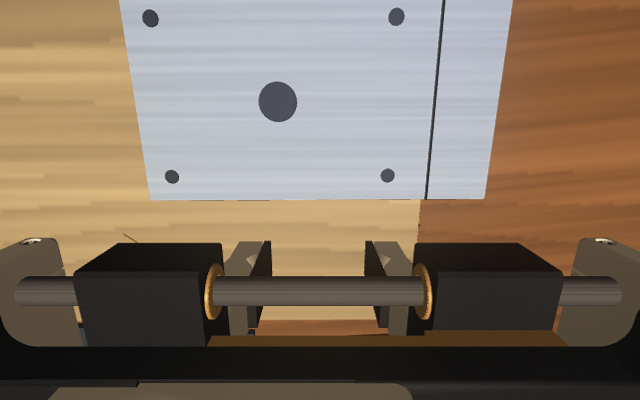

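```bash
python3 -m handwheel '[0.08,0.5,0,-0.3, 0.08,1,0,-0.3, 0.08,1.5,0,-0.3, 0.08,1.8,0,-0.3, 0.08,2,0,-0.3, 0.08,2.15,0,-0.3, 0.08,2.25,0,-0.3, 0.08,2.35,0,-0.3, 0.08,2.4,0,-0.3, 0.08,2.4,0,-0.3]'
python3 - <<'E'
from h import *
s,T=tool(); print(w2b(s["tcp_pos"]),s["contact_force"])
E
```

```text
time_s: 23.7
tcp_pos: [0.555, -0.0824, 0.0321]
eef_rot: [-84.6, 89.9, 179.9]
contact_force: [-4.9, 1.0, 2.2]
gripper_width: 0.0501
[[-0.03518117 -0.10546522]] [-4.85071082  0.9770437   2.24219347]
```

```bash
python3 -m handwheel '[0,0.05,0,0, 0,0.1,0,0, 0,0.12,0,0, 0,0.14,0,0, 0,0.15,0,0, 0,0.15,0,0, 0,0.15,0,0, 0,0.15,0,0, 0,0.15,0,0, 0,0.15,0,0]'
python3 - <<'E'
from h import *
s,T=tool(); print(w2b(s["tcp_pos"]),s["contact_force"])
E
python3 -m handwheel '[0,0,0,0, 0,-0.6,0,0, 0,-1.4,0,0, -1,-1.5,0,0, -4,-1.5,0,0, -8,0,0,0, -11,2,0,0, -11,4,0,0, -11,4,0,0, -11,4,0,0]'
python3 - <<'E'
from h import *
s,T=tool(); print(w2b(s["tcp_pos"]),s["contact_force"]); cap("wrist","w12")
E
```

```text
time_s: 24.95
tcp_pos: [0.5551, -0.0825, 0.032]
eef_rot: [-85.1, 89.8, 179.3]
contact_force: [-8.6, 4.6, 6.5]
gripper_width: 0.0498
[[-0.03501969 -0.10554071]] [-8.57168529  4.61571339  6.46438629]
time_s: 26.2
tcp_pos: [0.5967, -0.0865, 0.1422]
eef_rot: [-86.1, 90.0, 178.4]
contact_force: [-0.6, -0.6, 0.9]
gripper_width: 0.05
[[ 0.00679395 -0.10551509]] [-0.55664021 -0.56273628  0.87887096]
```

View pics/w12.png

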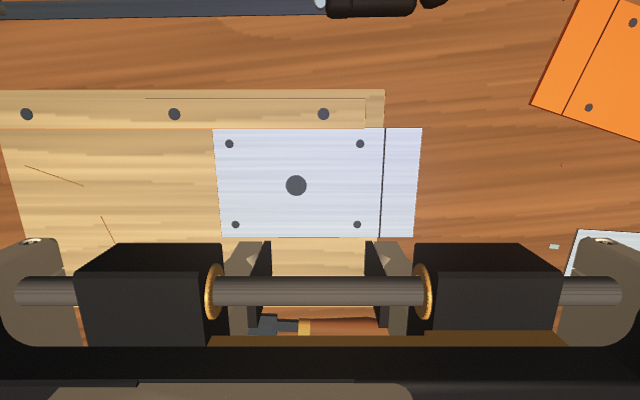

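Run:
```python
from m import *
c=cap("wrist")
meas(c,[("end",(384.5,92),(385,126),.03,"edge"),("line",(385.3,131),(379.5,236),.035,"line"),("far",(225,128),(380,128),.035,"edge"),("near",(222,237),(412,237),.035,"edge"),("tip",(422,130),(414,236),.035,"edge"),("foot",(5,128),(205,128),.03,"edge")])
cv2.imwrite("pics/z12.png",cv2.resize(c["image"][80:240,200:430],None,fx=3.4,fy=3.4,interpolation=2)[:,:,::-1])
```

```text
end [[0.0965, -0.1589], [0.0703, -0.1589]] ang 174.4 res 0.22
line [[0.0665, -0.1598], [-0.0245, -0.1598]] ang 174.58 res 0.24
far [[0.0686, -0.0307], [0.0687, -0.1557]] ang -95.41 res 0.11
near [[-0.0248, -0.0204], [-0.025, -0.1892]] ang -95.52 res 0.19
tip [[0.0673, -0.1893], [-0.0244, -0.1892]] ang 174.49 res 0.16
foot [[0.0693, 0.1513], [0.0691, -0.0129]] ang -95.5 res 0.22
```

View pics/z12.png

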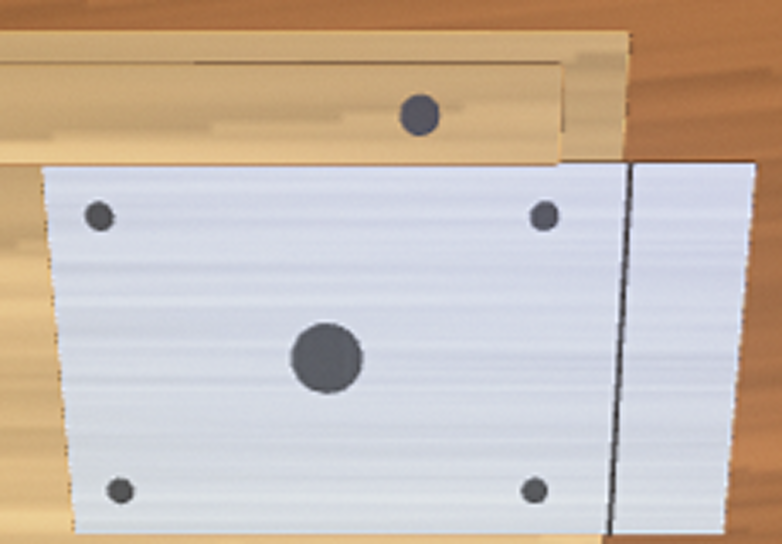

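```bash
python3 -m handwheel '[-3,-2,-2,0, -6,-4,-6,0, -6,-5,-11,0, -6,-5,-16,0, -6,-5,-20,0, -6,-5,-24,0, -6,-5,-28,0, -6,-5,-28,0, -6,-5,-28,0, -6,-5,-28,0]'
python3 - <<'E'
from h import *
c=cap("top","t13"); a=cv2.imread("pics/top0.png")[:,:,::-1]
d=cv2.absdiff(a,c["image"]).max(2); cv2.imwrite("pics/d13.png",np.hstack([(d>40).astype(np.uint8)*255]))
cv2.imwrite("pics/z13.png",cv2.resize(c["image"][130:260,190:410],None,fx=3.5,fy=3.5,interpolation=2)[:,:,::-1])
s,T=tool(); print(s["contact_force"],s["qd"].round(2))
E
```

```text
time_s: 27.55
tcp_pos: [0.5743, 0.1962, 0.2024]
eef_rot: [-48.0, 90.0, -143.5]
contact_force: [-0.1, -0.3, -0.9]
gripper_width: 0.0498
[-0.07613458 -0.69801231  0.21999424] [-0.1   0.02  0.18 -0.03  0.04 -0.06]
```

View pics/t13.png

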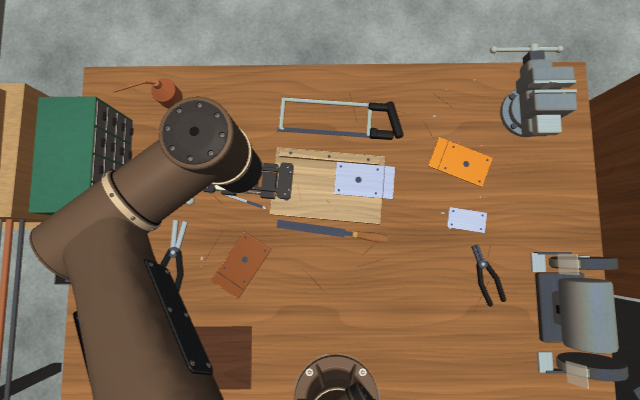

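View pics/d13.png

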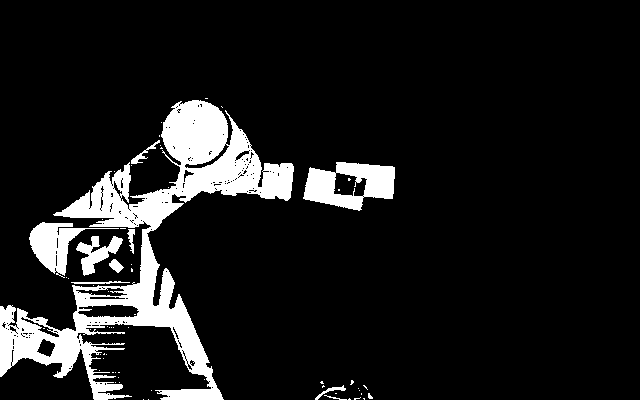

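View pics/z13.png

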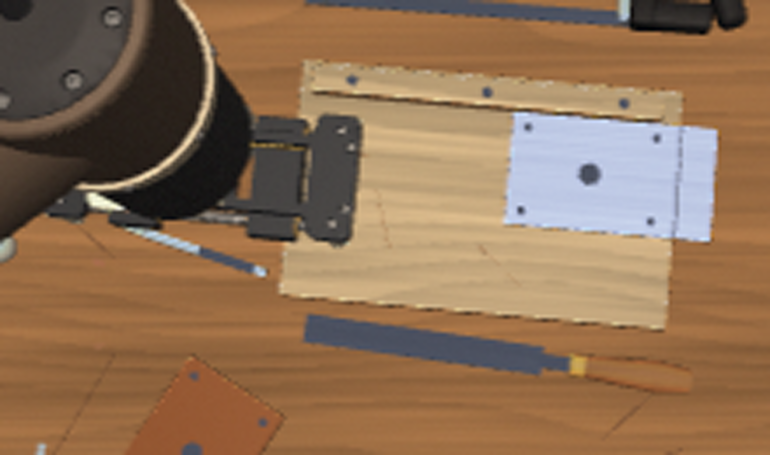

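Only the blank has changed in the difference image, apart from the arm. The blank is square on the fence, with its line at the sawing end and the waste overhanging. Handing in.

Run:
```python
from plant import workorder
print(workorder.close_job())
```

```text
the job is handed in; nothing more can be done
None
```

I handed the job in at about 27.6 s. The blank lies flat and square against the fence, with its scribed line at the sawing end and the waste piece sticking out past it.

With the fingers only, I pushed the blank square onto the fence, then along it in three pushes. A last light press onto the fence (about 10 N) followed, because I could not rule out a hairline gap there.

**Last checks:**
- **Squareness:** the blank's edges are within about 0.1° of the board's.
- **Fence contact:** the blank's far edge measures 0.5 mm from the fence foot, which is within measuring error. On the last press the fingers stopped at the same depth as on the first.
- **Scribed line:** the two close views disagree slightly. The one from straight above, taken before the last press, put the line 0.3–0.5 mm past the board end. The slanted one, taken after it, says 0.3–0.9 mm. I left it there.
- **Bystanders:** in the top view nothing but the blank and the arm changed. The arm hid the rivet tin, snips, hammer and part of the scriber in that picture, so I could not check those fully. The hand passed well above them.

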